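# Index the desk carousel and load the glue stick

### The job

Push the desk carousel round anticlockwise (seen from above) by its blue post, gently, until the spring catch at the back has climbed the brass ramp and dropped in behind it, without forcing it against the steel stop block. Then stand the glue stick that waits to the right of the carousel upright in the carousel's empty grey cup, leaving the catch engaged and the other things on the desk where they are.

Things in the scene. Friction and masses are not known exactly. Their poses are not given: they have to be found in the camera images.
- carousel: fixed dark steel base of a round desk carousel, 236 mm across; origin on the turntable's axis at desk level, z up, x points from the axis to the index bracket at the rim (grey upright 144 to 168 mm from the axis, aluminium head reaching in to 103 mm, 102 mm tall with the red ball of the catch).
- platter: turning part: light wooden disc, 250 mm across, top 30 mm up. Origin on the axis at desk level; its x axis lies on the carousel's at turntable 0. Fixed on it: hub 28 mm across, top 52 mm up; two blue ink bottles 50 mm square, top 103 mm up, 57 mm out at +50 and -48 degrees from x; binder clip at +110 degrees, 85 mm out, top 71 mm up.
- turntable (a joint): angle in rad, positive anticlockwise from above; starts 0.85 to 1.4 short (negative). Light friction, about 1 N at the post. The catch drops in somewhere from -0.16 to +0.16: the index head is set up to 16 mm to either side; this is not reported and must be felt. The ramp takes some 2 to 5 N at the post; 2 mm past the drop the stop block meets the catch: 10 N more per mm.
- catch (a joint): lift of the steel catch pin (6 mm thick, red ball on top) in m: 0 down, about 0.006 on the crest of the ramp. A spring holds it down; it is down both before the ramp and when it has dropped in behind it. It is lifted only by the ramp and may be loaded sideways with at most 12 N.
- index_mark (a point): point on the catch's track, 112 mm from the axis, 30 mm above the desk, where the catch pin would stand at the middle setting of the index head.
- post_top (a point): top centre of the blue upright push post on the platter: 14 mm across, 36 mm tall on a low steel foot, top 70 mm above the desk, 95 mm from the axis, at -110 degrees from the platter's x axis. It does not turn in its seat.
- holder (a point): centre of the inner floor of the empty grey cup on the platter, 32 mm above the desk, 58 mm from the axis at 180 degrees from the platter's x axis. The cup is round, 34 mm inside, 42 mm outside, rim 56 mm above the desk (24 mm deep).
- glue_stick: white and red glue stick standing upright on the desk to the right of the carousel, 27 mm across, 90 mm tall, 35 g; origin at the centre of its underside, z along it. May be gripped anywhere on its barrel.
- eraser: bystander: blue and white eraser, 21x45x12 mm; origin at the centre of its underside.
- sticky_notes: bystander: yellow block of notes, 76x76x23 mm; origin at the centre of its underside.
- calculator: bystander: grey calculator, 132x78x17 mm; origin at the centre of its underside.
- usb_stick: bystander: blue memory stick, 18x55x8 mm; origin at the centre of its underside.
- gap (a point): middle, at the disc's top, of the 8 mm gap for the catch on the platter, 112 mm from the axis on its x axis (30 mm up). On its anticlockwise side a brass ramp, 50 mm long, rising from the disc to an 8 mm crest at the gap; on its clockwise side a steel stop block 15 mm high.

How it is judged:
By the outcome, as a careful person would: the job done as asked, in the order asked, and still so for the second after the job is handed in, with the robot touching nothing.
It also fails if it takes over 67 s, if anything falls off the work surface, if the arm or the gripper's body presses on something with over 40 N, if the wrist force passes 120 N, or if a joint passes its speed limit or range.

### The arm

A 7-joint arm with a two-finger parallel gripper is mounted at the origin on the work surface; the furniture and walls round the work are solid. World frame = base frame: x ahead of the robot, y to its left, z up, the work surface at z = 0. Lengths are in mm, angles in rad, forces in N, time in s.
With the tool pointing down it reaches from about 425 to 975 mm from the base axis. Payload 16.7 kg.
Tool frame: the origin (TCP) lies midway between the tips of the shut fingers; the grasp point (between the pads) lies 19 mm behind it; y points along the fingers, z is the direction in which the jaws open and shut, and the axes are right-handed (so a half turn about y gives the same grasp; the last joint's range is limited). The gripper opens to 85 mm and grips with 20 to 120 N. Pads are 22 mm wide; open, the fingers measure 114 mm over their backs; the gripper's body (76 mm by 85 mm) begins 54 mm behind the grasp point. The pads swing forward as they close: fully open they stand 13 mm farther back than shut.
Start: joints at [-1.321, 0.426, 0.074, 1.606, -0.034, 1.111, -0.067], TCP at [262.734, 621.729, 231.302] pointing down, gripper open.
Joint ranges: [-2.85, 2.85], [-0.5, 2.14], [-1.23, 1.37], [0.21, 2.46], [-1.02, 4.16], [0.16, 2.05], [-2.73, 2.73]. Speed limits (rad/s): [1.89, 1.89, 2.39, 2.39, 3.01, 3.01, 3.01].

### API

Orientations are given as a unit quaternion [w, x, y, z].
In Python, from cell import sensors, cams, env gives the robot as it stands.
- The arm moves only by the tool move_arm, never from a script. Its argument "moves" is a list of rows, each a list of 2 entries, a list of its own where there are three numbers: the shift along the tool's x, y, z as a fraction of full scale, then the turn about the tool's y as a fraction of full scale. A call has 1 to 12 rows; each row is the pose to reach, as a shift and turn from the pose commanded when the call began, along the tool's axes at that moment; what a row does not reach only later rows make up. Full scale, the value 1, is 500 mm for a shift and pi/2 rad for a turn. A row lasts 1/8 s, in which the tool goes at most 62.5 mm and 10.7 degrees, less where a joint would pass 70% of its speed; a pose out of reach is approached as far as the arm can. A call with a number of a shift or a turn outside -1 to 1 is refused whole. A call with a gripper value outside its range is refused whole. "claw" is the opening, from 0 (shut) to 1 (fully open), set as the call begins (left out, the last holds). The fingers move at their own pace and stop on an object; the grip force is fixed at half the most. Time passes only in rows, so rows that repeat a pose let the fingers close. It gives the time, the measured TCP pose, the force and the opening at its end, in the units of the state.
- sensors.state(): the state, without advancing time (a new reading comes with each control period).
- cams.get_image(name): name is "scene" or "top" or "wrist"; returns (picture, depth): 480x640x3 uint8, red, green, blue; 480x640 float32, mm along the optical axis (not along the pixel's ray), 0 where there is no reading.
- cams.camera_info(name): a dict with "fx", "fy", "cx", "cy" (pixels), "eye" and "orientation" of the camera in the world. Camera axes: x right, y down, z forward; pixel columns grow to the right and rows downward; lengths in mm; the calibration is good to about 2 mm. A picture is of the moment at which its call begins: read the wrist's pose just before it. camera_info takes no time and is no camera call; for the wrist camera it gives the pose at the moment of the call.
- env.sign_off(): hands the job in, once; it reports no verdict.
The state is a dict: "time_s": time; "joint_positions": joint angles; "joint_vel": joint speeds; "effort": joint torques, N m; "eef_pos": TCP position; "ee_rot": TCP orientation; "force": force on the tool from outside, world axes, zero at the start; "ft_torque": the same for the moment, N m; "opening": finger opening in mm.
Only numpy, scipy, OpenCV 4.12 (cv2) and the standard library are available. Lean on these libraries where they do the work, as an engineer would, in place of code of your own. Each camera call takes 0.05 s, during which the arm holds its last target.

## Working session

There is one attempt and no reset: what is moved stays moved. The work goes in short steps, Python scripts to look and compute and a tool call to move; the robot and the scene stay as the last step left them, time stands still between calls to the robot, and variables do not carry over. Pictures are saved under pics/ and viewed, and the job is handed in when it is done.

Besides the shell and the picture viewer there is one more tool, called after "Call:" by a JSON object that holds its "op" and its "data", one argument or row to a line. move_arm: Moves the arm, as the interface text tells. Its arguments: {"type":"object","properties":{"moves":{"type":"array","items":{"type":"array"}},"claw":{"type":"number"}},"required":["moves"]}

```bash
ls; mkdir -p pics; python3 - <<'E'
from cell import sensors,cams
import cv2,numpy as np
s=sensors.state(); print(s)
for n in ["scene","top"]:
    p,d=cams.get_image(n); cv2.imwrite(f"pics/{n}0.png",p[:,:,::-1]); np.savez(f"pics/{n}0.npz",p=p,d=d); print(n,cams.camera_info(n))
E
```

```text
pics
{'time_s': 0.0, 'joint_positions': array([-1.32050341,  0.42674949,  0.07383066,  1.60663363, -0.03407371,
        1.11078631, -0.06712835]), 'joint_vel': array([-1.70660303e-03,  4.49587944e-04, -5.35316730e-05, -7.31306651e-04,
       -4.73168894e-04, -5.72919750e-04, -1.26157369e-03]), 'effort': array([-6.35437918e-04, -9.49847889e+01,  3.76036137e+00, -4.63504422e+01,
        1.91788876e-02,  1.04706149e-02,  1.16831967e-05]), 'eef_pos': array([262.58919016, 621.37461822, 230.58658254]), 'ee_rot': array([-0.69256088,  0.69348704, -0.14047187,  0.1403667 ]), 'force': array([-5.94109294e-04,  6.94555168e-01, -6.20878262e-01]), 'ft_torque': array([ 0.00754025, -0.01920598, -0.05732841]), 'opening': 85.4838108008842}
scene {'fx': 507.0507038140531, 'fy': 507.0507038140531, 'cx': 314.6532931242339, 'cy': 232.73866139937428, 'eye': array([-442.6442362 , -429.70610726,  674.90947822]), 'orientation': array([-0.4250975 ,  0.73409162, -0.46325775,  0.25650312])}
top {'fx': 565.9030394504468, 'fy': 565.9030394504468, 'cx': 322.3633674008667, 'cy': 230.4674961634014, 'eye': array([ 163.17719452,   -4.35902492, 1447.27221705]), 'orientation': array([-0.08538502,  0.72536681, -0.67784119,  0.08416483])}
```

View pics/scene0.png

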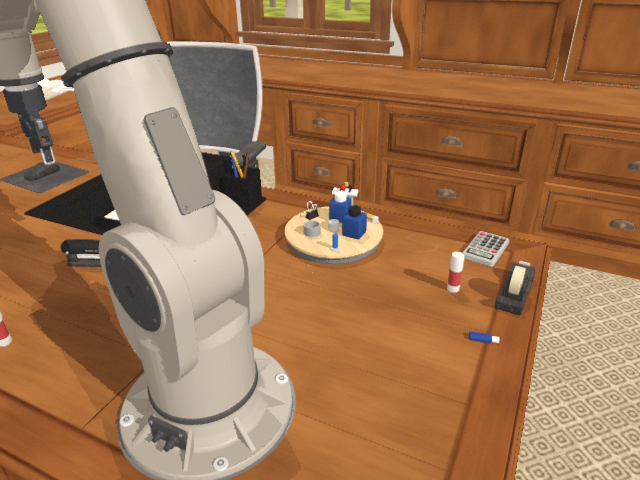

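View pics/top0.png

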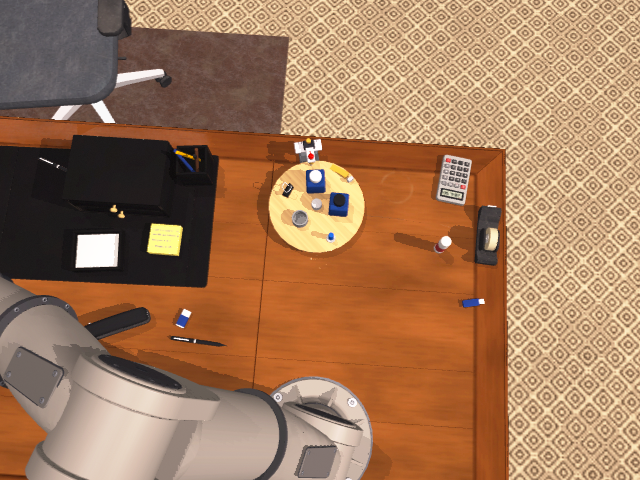

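The top view shows the carousel at about (317,206), the index bracket at (308,150), the post at (331,237), and the glue stick at (443,244). I'll work out positions next.

```bash
cat > h.py <<'E'
import numpy as np,cv2
from scipy.spatial.transform import Rotation as R
def rot(q): return R.from_quat([q[1],q[2],q[3],q[0]]).as_matrix()
def w(info,u,v,d):
    u,v,d=map(np.asarray,(u,v,d))
    c=np.stack([(u-info['cx'])/info['fx']*d,(v-info['cy'])/info['fy']*d,d],-1)
    return c@rot(info['orientation']).T+info['eye']
def atz(info,u,v,z):
    r=w(info,u,v,1.0)-info['eye']; return info['eye']+r*(z-info['eye'][2])/r[2]
def proj(info,P):
    c=(np.asarray(P)-info['eye'])@rot(info['orientation'])
    return c[...,0]/c[...,2]*info['fx']+info['cx'],c[...,1]/c[...,2]*info['fy']+info['cy']
E
python3 - <<'E'
from h import *
from cell import cams
for n,b in (("top",(250,125,500,320)),("scene",(270,170,530,360))):
    f=np.load(f"pics/{n}0.npz"); x0,y0,x1,y1=b
    i=f['p'][y0:y1,x0:x1,::-1]; cv2.imwrite(f"pics/{n}0z.png",cv2.resize(i,None,fx=3,fy=3,interpolation=cv2.INTER_CUBIC))
f=np.load("pics/top0.npz");i=cams.camera_info("top");d=f['d'];p=f['p'].astype(int)
V,U=np.mgrid[:480,:640]; W=w(i,U,V,d)
np.save("pics/W.npy",W)
for (u,v) in [(317,204),(331,236),(300,219),(445,243),(311,157),(303,147),(260,205),(350,220),(312,180),(339,205),(287,189)]: print(u,v,W[v,u].round(1),p[v,u])
# platter: z 25..35 points
m=(abs(W[...,2]-30)<4)&(U>250)&(U<380)&(V>145)&(V<265)
q=m.astype(np.uint8);cs,_=cv2.findContours(q,cv2.RETR_EXTERNAL,cv2.CHAIN_APPROX_NONE)
c=max(cs,key=cv2.contourArea); xy=np.array([W[v,u,:2] for u,v in c[:,0]])
print(cv2.minEnclosingCircle(xy.astype(np.float32)),cv2.fitEllipse(xy.astype(np.float32)))
for nm,mm in (("red",(p[...,0]>170)&(p[...,1]<60)&(p[...,2]<60)),("gluetop",(W[...,2]>80)&(U>420)&(U<470)&(V>225)&(V<260)),("glueall",(W[...,2]>10)&(U>420)&(U<470)&(V>225)&(V<260)),("post",(W[...,2]>55)&(W[...,2]<80)&(U>322)&(U<340)&(V>228)&(V<245)),("cup",(W[...,2]>45)&(U>288)&(U<312)&(V>208)&(V<230))):
    ys,xs=np.nonzero(mm&(V<300)); print(nm,len(xs),xs.mean(),ys.mean(),xs.min(),xs.max(),ys.min(),ys.max(),np.median(W[ys,xs],0).round(1))
E
```

```text
317 204 [573.1  28.   54.3] [220 206 204]
331 236 [487.9 -13.   69.3] [ 39 120 240]
300 219 [535.6  69.5  34.7] [149 140 139]
445 243 [ 483.7 -293.    93.4] [255 253 251]
311 157 [681.5  50.6 101.9] [248   0   0]
303 147 [719.8  74.6  70.2] [133 121 123]
260 205 [574.9 180.    3.4] [120  65  25]
350 220 [543.8 -59.8  27.2] [248 205 129]
312 180 [619.   43.6 106.5] [223 208 205]
339 205 [560.9 -27.6  99.8] [28 24 26]
287 189 [609.6 108.4  49.2] [41 40 40]
((576.6736450195312, 29.955862045288086), 125.17645263671875) ((574.0790405273438, 31.069971084594727), (238.35317993164062, 246.89283752441406), 140.39439392089844)
red 23 335.17391304347825 158.65217391304347 308 461 153 186 [685.   51.1 100.7]
gluetop 106 445.35849056603774 241.73584905660377 429 461 233 259 [ 488.3 -293.5   90.9]
glueall 191 442.70157068062827 244.23560209424085 428 461 233 259 [ 484.2 -290.7   87.3]
post 28 330.92857142857144 235.14285714285714 329 333 232 238 [489.4 -12.7  70.4]
cup 101 299.44554455445547 217.73267326732673 292 307 210 226 [531.   70.   56.7]
```

View pics/top0z.png

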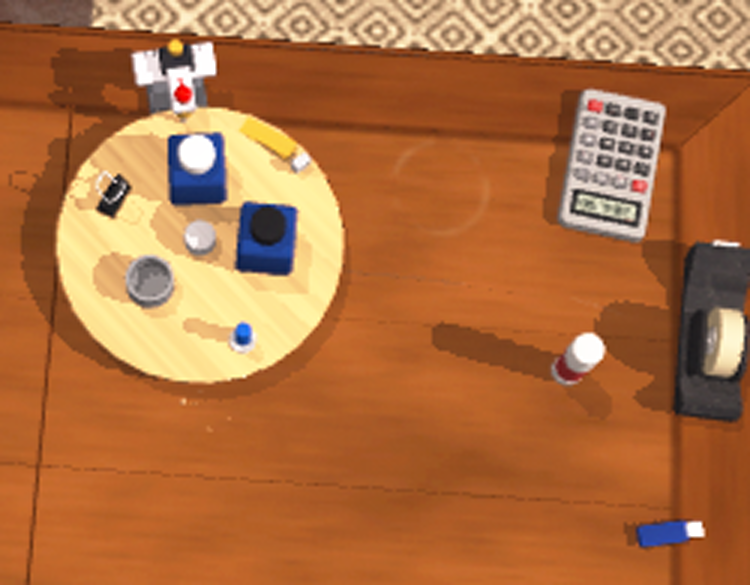

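View pics/scene0z.png

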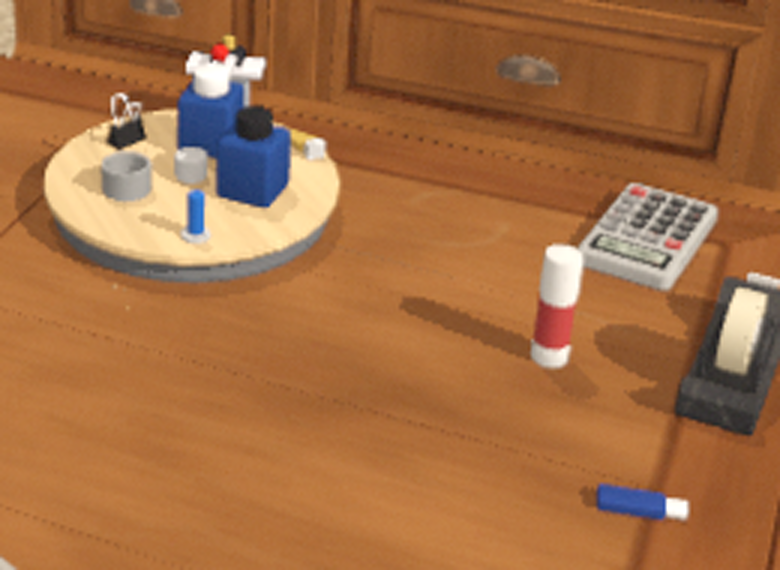

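```bash
python3 - <<'E'
from h import *
from cell import cams,sensors
i=cams.camera_info("top")
for n,(u,v,z) in dict(hub=(316.8,204.2,52),cup=(299.6,217.6,56),post=(330.9,235,66),ball=(311,156,102),gluetop=(445.3,241.5,90)).items(): print(n,atz(i,u,v,z).round(1))
s=sensors.state();print(rot(s['ee_rot']).round(3))
W=np.load("pics/W.npy")
# glue and bracket points
V,U=np.mgrid[:480,:640]
m=(W[...,2]>85)&(U>435)&(U<456)&(V>230)&(V<256); P=W[m]; print(P[:,:2].min(0),P[:,:2].max(0),P[:,:2].mean(0),P[:,2].max())
print(np.c_[U[m].min(),U[m].max(),V[m].min(),V[m].max(),U[m].mean(),V[m].mean()])
# platter circle fit from scene depth is skipped; annulus fit
i2=cams.camera_info("scene")
for n,P in dict(hub=(574,29,52),post=(489,-12,70),glue=(487,-293,90),glueb=(487,-293,0)).items(): print(n,proj(i2,np.array(P,float)))
E
```

```text
hub [573.2  28.6  52. ]
cup [533.6  69.7  56. ]
post [491.2 -12.6  66. ]
ball [684.1  50.8 102. ]
gluetop [ 488.4 -294.4   90. ]
[[ 0.921 -0.     0.389]
 [-0.389 -0.001  0.921]
 [ 0.    -1.    -0.001]]
[ 163.17719452 -307.10490101] [502.5498655   -4.35902492] [ 485.86208546 -291.72898828] 1447.2722170523673
[[440.     451.     236.     251.     445.5    241.1875]]
hub (np.float64(332.6256845320789), np.float64(221.22156748213905))
post (np.float64(333.64801092737093), np.float64(234.17394526533388))
glue (np.float64(455.3082321347303), np.float64(254.56857612484984))
glueb (np.float64(450.2417848538828), np.float64(289.0616439688228))
```

Call:
{"op": "move_arm", "data": {
  "moves": [
    [[0.43,0,-0.47],0.2],
    [[0.868,0,-0.944],0.452],
    [[0.868,0,-0.944],0.452],
    [[0.868,0,-0.944],0.452],
    [[0.868,0,-0.944],0.452],
    [[0.868,0,-0.944],0.452],
    [[0.868,0,-0.944],0.452],
    [[0.868,0,-0.944],0.452],
    [[0.868,0,-0.944],0.452],
    [[0.868,0,-0.944],0.452],
    [[0.868,0,-0.944],0.452],
    [[0.868,0,-0.944],0.452]
  ],
  "claw": 0
}}

```text
time_s: 1.6
eef_pos: [478.8, 16.8, 231.2]
ee_rot: [-0.6, 0.601, -0.373, 0.373]
force: [-0.5, 1.0, 0.5]
opening: -0.1
```

```bash
python3 - <<'E'
from h import *
from cell import cams,sensors
s=sensors.state();M=rot(s['ee_rot']);print(s['joint_positions'].round(2),s['eef_pos'].round(1),np.degrees(np.arctan2(M[1,0],M[0,0])), s['force'].round(2))
i=cams.camera_info("wrist")
p,d=cams.get_image("wrist"); np.savez("pics/w1.npz",p=p,d=d); cv2.imwrite("pics/w1.png",p[:,:,::-1]); print(i)
np.save("pics/w1i.npy",i,allow_pickle=True)
for P in [(573.5,29,52),(490,-12.6,70),(533.6,69.7,56),(684,51,102)]: print(P,proj(i,np.array(P,float)))
E
```

```text
[-0.73  0.1   0.61  2.06 -0.07  1.    0.37] [478.8  16.8 231.2] -63.74064204219523 [-0.47  0.99  0.51]
{'fx': 359.3857301530019, 'fy': 359.3857301530019, 'cx': 319.37611921055577, 'cy': 243.54421606997235, 'eye': array([440.84805647,  92.87315062, 372.30908012]), 'orientation': array([0.16163866, 0.96040418, 0.2237455 , 0.03787765])}
(573.5, 29, 52) (np.float64(414.98191416186853), np.float64(248.44821435243136))
(490, -12.6, 70) (np.float64(316.42377802547367), np.float64(255.68842623956485))
(533.6, 69.7, 56) (np.float64(401.3836015804909), np.float64(192.6434507166261))
(684, 51, 102) (np.float64(556.001599092516), np.float64(301.0841940491692))
```

View pics/w1.png

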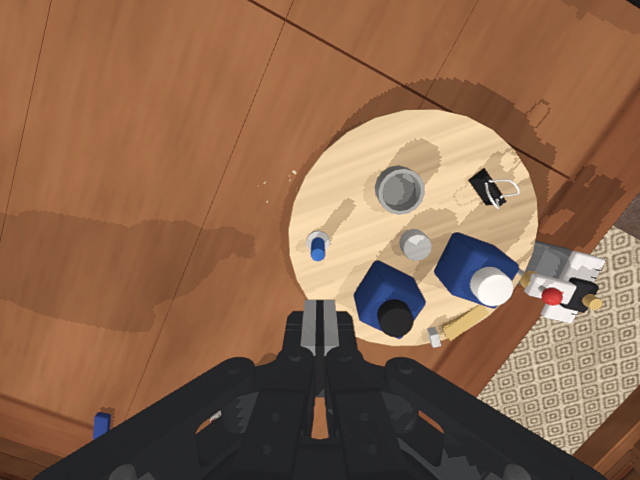

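```bash
python3 - <<'E'
from h import *
from scipy.optimize import least_squares
i=np.load("pics/w1i.npy",allow_pickle=True).item();f=np.load("pics/w1.npz");p=f['p'].astype(int);d=f['d']
V,U=np.mgrid[:480,:640];W=w(i,U,V,d)
print(W[238:262:4,318].round(1)); print(W[243,416],W[190,400],W[297,552])
m=((abs(W[...,2]-30)<3)&(d>0)&(V<300)).astype(np.uint8)
n,l,st,_=cv2.connectedComponentsWithStats(m); k=1+np.argmax(st[1:,4]); cs,_=cv2.findContours((l==k).astype(np.uint8),cv2.RETR_EXTERNAL,cv2.CHAIN_APPROX_NONE)
c=max(cs,key=len)[:,0]; xy=W[c[:,1],c[:,0],:2]
r=least_squares(lambda q:np.hypot(xy[:,0]-q[0],xy[:,1]-q[1])-125,[574,29],loss='soft_l1',f_scale=1.); print(r.x,np.median(abs(r.fun)))
for nm,mm in dict(hub=(abs(W[...,2]-52)<3)&(U>395)&(U<435)&(V>225)&(V<265),post=(W[...,2]>67)&(W[...,2]<76)&(abs(U-318)<14)&(abs(V-250)<16),cup=(abs(W[...,2]-56)<4)&(U>370)&(U<428)&(V>160)&(V<218),ball=(W[...,2]>85)&(p[...,0]>150)&(p[...,1]<60)).items():
    P=W[mm];print(nm,len(P),P.mean(0).round(1),((P.min(0)+P.max(0))/2).round(1), np.ptp(P,axis=0).round(1))
E
```

```text
[[488.2  -5.8  40. ]
 [488.2  -5.8  52.1]
 [488.   -5.4  64.5]
 [489.3  -7.9  67.5]
 [490.7 -10.9  69. ]
 [492.5 -14.4  68.8]]
[571.95454608  33.91840622  50.93434835] [538.56827838  69.45715356  30.57497657] [680.33816533  52.29146391  99.9593219 ]
[574.73535866  30.58895026] 2.279149471661796
hub 564 [575.1  30.7  50.5] [575.5  30.5  50.7] [26.8 25.9  3.4]
post 142 [490.5 -11.5  68.4] [490.6 -11.7  68.7] [12.4 11.8  3.3]
cup 610 [533.4  70.8  54.3] [533.8  70.2  54.3] [41.7 41.4  4.4]
ball 107 [679.3  53.4  99.1] [565.3  68.8 231.6] [248.9  48.1 281.4]
```

Call:
{"op": "move_arm", "data": {
  "moves": [
    [[0,0.1,-0.004],0],
    [[0,0.2,-0.004],0],
    [[0,0.3,-0.004],0],
    [[0,0.35,-0.004],0],
    [[0,0.37,-0.004],0],
    [[0,0.37,-0.004],0]
  ]
}}

```text
time_s: 2.4
eef_pos: [476.8, 17.7, 46.4]
ee_rot: [-0.601, 0.601, -0.373, 0.372]
force: [0.2, -0.3, 1.0]
opening: 0.0
```

```bash
python3 - <<'E'
from h import *
from cell import cams,sensors
for k in range(3):
    s=sensors.state(); print(s['time_s'],s['eef_pos'].round(2),s['force'].round(2))
    p,d=cams.get_image("wrist")
cv2.imwrite("pics/w2.png",p[:,:,::-1])
E
```

```text
2.4 [476.84  17.69  46.38] [ 0.24 -0.3   0.97]
2.45 [477.26  17.62  46.96] [-0.01 -0.11 -1.21]
2.5 [477.52  17.59  47.25] [ 0.37 -0.07  0.5 ]
```

View pics/w2.png

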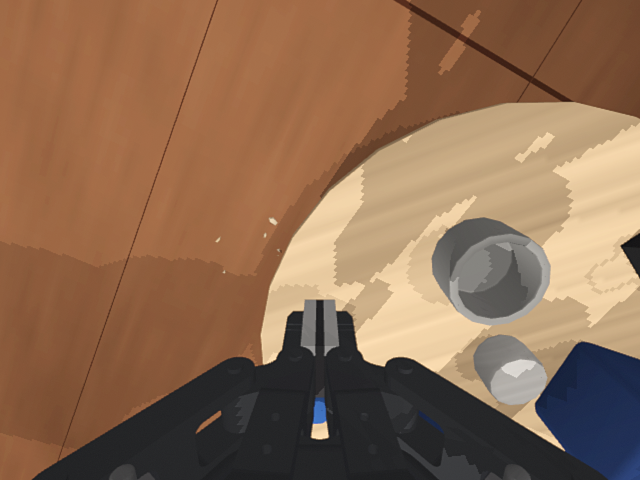

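```bash
python3 - <<'E'
import numpy as np
R,b=94,18
for a in [0,1,2,3,4,5,6,7,8,9,10,11,12,13.5,15,16.5,18]:
    f=np.radians(a); print(a,round((R*np.sin(f)+b*(1-np.cos(f)))/500,4),round((R*(1-np.cos(f))-b*np.sin(f))/500,4),round(-a/90,4))
E
```

```text
0 0.0 0.0 0.0
1 0.0033 -0.0006 -0.0111
2 0.0066 -0.0011 -0.0222
3 0.0099 -0.0016 -0.0333
4 0.0132 -0.0021 -0.0444
5 0.0165 -0.0024 -0.0556
6 0.0198 -0.0027 -0.0667
7 0.0232 -0.003 -0.0778
8 0.0265 -0.0032 -0.0889
9 0.0299 -0.0033 -0.1
10 0.0332 -0.0034 -0.1111
11 0.0365 -0.0034 -0.1222
12 0.0399 -0.0034 -0.1333
13.5 0.0449 -0.0032 -0.15
15 0.0499 -0.0029 -0.1667
16.5 0.0549 -0.0025 -0.1833
18 0.0599 -0.0019 -0.2
```

Call:
{"op": "move_arm", "data": {
  "moves": [
    [[0.01,0,0],0],
    [[0.02,0,0],0],
    [[0.025,0,0],0],
    [[0.028,0,0],0],
    [[0.0313,0,-0.0006],-0.011],
    [[0.0346,0,-0.0011],-0.022],
    [[0.0379,0,-0.0016],-0.033],
    [[0.0412,0,-0.0021],-0.044],
    [[0.0445,0,-0.0024],-0.056],
    [[0.0478,0,-0.0027],-0.067],
    [[0.0512,0,-0.003],-0.078],
    [[0.0545,0,-0.0032],-0.089]
  ]
}}

```text
time_s: 4.05
eef_pos: [487.6, -8.2, 46.3]
ee_rot: [-0.626, 0.626, -0.329, 0.329]
force: [-1.1, 0.5, 0.6]
opening: 0.1
```

```bash
cat > look.py <<'E'
import sys
from h import *
from cell import cams,sensors
s=sensors.state(); M=rot(s['ee_rot']); print(s['time_s'],s['eef_pos'].round(2),'head',np.degrees(np.arctan2(M[1,0],M[0,0])).round(2),'Ftool',(M.T@s['force']).round(2))
i=cams.camera_info("top");p,d=cams.get_image("top");np.savez(f"pics/{sys.argv[1]}.npz",p=p,d=d)
c=p[125:270,250:380,::-1]; cv2.imwrite(f"pics/{sys.argv[1]}.png",cv2.resize(c,None,fx=4,fy=4,interpolation=cv2.INTER_CUBIC))
V,U=np.mgrid[:480,:640];W=w(i,U,V,d); q=p.astype(int)
r=(q[...,0]>170)&(q[...,1]<70)&(q[...,2]<70)&(V<175)&(V>140)&(U>290)&(U<330); print('ball',W[r].mean(0).round(1),np.median(W[r][:,2]).round(2))
A=np.array([573.5,29]); rr=np.hypot(W[...,0]-A[0],W[...,1]-A[1])
m=(W[...,2]>50)&(W[...,2]<60)&(rr>36)&(rr<80)&(abs(q[...,0]-q[...,2])<30)&(W[...,0]<A[0]+10)&(W[...,1]>A[1]-60)
if m.sum(): 
  P=W[m];c=(P.min(0)+P.max(0))/2; print('cup',m.sum(),P.mean(0).round(1),c.round(1),'platter deg',np.degrees(np.arctan2(c[1]-A[1],c[0]-A[0]))-180)
E
python3 look.py t1
```

```text
4.05 [487.6   -8.15  46.28] head -55.52 Ftool [-1.04 -0.61 -0.67]
ball [685.5  52.4  99.7] 99.84
```

View pics/t1.png

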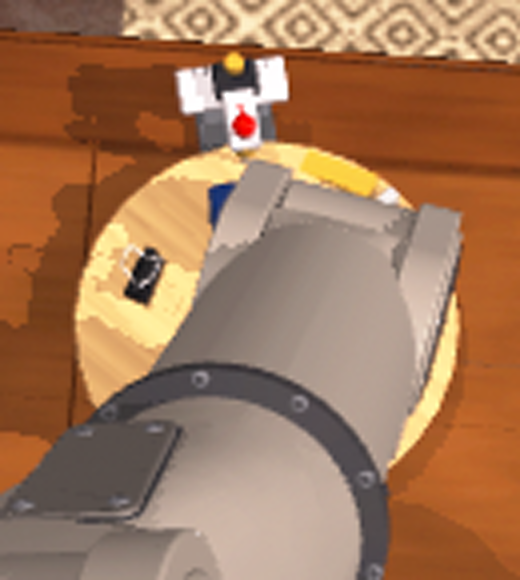

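```bash
python3 - <<'E'
from h import *
from cell import cams
i=cams.camera_info("top")
A=np.array([574.2,30])
for n,(u,v,z) in dict(rampstart=(250+306/4,125+160/4,32),crest=(250+378/4,125+188/4,38),blk=(250+395/4,125+198/4,45)).items():
    P=atz(i,u,v,z)[:2]-A; print(n,np.hypot(*P),np.degrees(np.arctan2(P[1],P[0])))
s=(487.6-A[0],-8.15-A[1]); print(np.hypot(*s),np.degrees(np.arctan2(s[1],s[0])))
E
```

```text
rampstart 116.13782065910301 -9.47074209985802
crest 117.5769790445292 -35.15477335948357
blk 117.89137537359872 -42.09103712288414
94.6307693089304 -156.22501263881762
```

Call:
{"op": "move_arm", "data": {
  "moves": [
    [[0.005,0,-0.0008],-0.017],
    [[0.0099,0,-0.0016],-0.033],
    [[0.0149,0,-0.0022],-0.05],
    [[0.0198,0,-0.0027],-0.067],
    [[0.0248,0,-0.0031],-0.083],
    [[0.0299,0,-0.0033],-0.1],
    [[0.0348,0,-0.0034],-0.117],
    [[0.0399,0,-0.0034],-0.133],
    [[0.0449,0,-0.0032],-0.15],
    [[0.0499,0,-0.0029],-0.167],
    [[0.0549,0,-0.0025],-0.183],
    [[0.0599,0,-0.0019],-0.2]
  ]
}}

```text
time_s: 5.6
eef_pos: [503.9, -33.4, 46.3]
ee_rot: [-0.67, 0.67, -0.227, 0.227]
force: [-2.3, -0.2, -0.1]
opening: -0.3
```

```bash
python3 look.py t2
```

```text
5.6 [503.92 -33.36  46.32] head -37.48 Ftool [-1.71  0.1  -1.56]
ball [684.7  52.3 101.8] 102.07
```

View pics/t2.png

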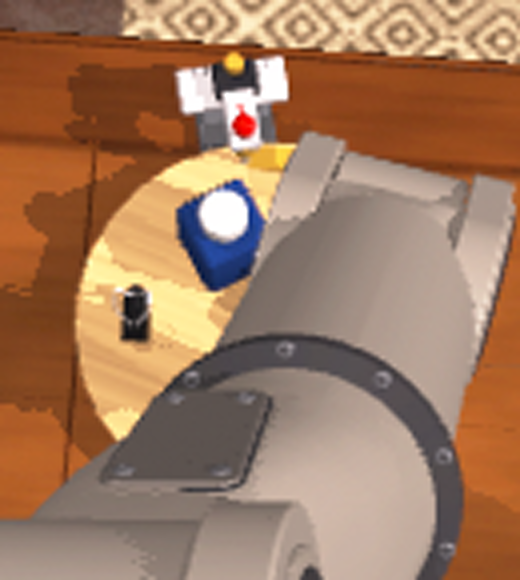

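Call:
{"op": "move_arm", "data": {
  "moves": [
    [[0.0033,0,-0.0006],-0.011],
    [[0.0066,0,-0.0011],-0.022],
    [[0.0099,0,-0.0016],-0.033],
    [[0.0132,0,-0.0021],-0.044],
    [[0.0165,0,-0.0024],-0.056],
    [[0.0198,0,-0.0027],-0.067],
    [[0.0232,0,-0.003],-0.078],
    [[0.0265,0,-0.0032],-0.089],
    [[0.0299,0,-0.0033],-0.1],
    [[0.0332,0,-0.0034],-0.111]
  ]
}}

```text
time_s: 6.9
eef_pos: [515.7, -44.7, 46.3]
ee_rot: [-0.687, 0.687, -0.168, 0.168]
force: [-3.4, 1.7, 3.3]
opening: -0.0
```

```bash
python3 look.py t3
```

```text
6.9 [515.74 -44.71  46.25] head -27.52 Ftool [-3.79 -3.34 -0.07]
ball [684.7  52.3 101.9] 102.42
```

View pics/t3.png

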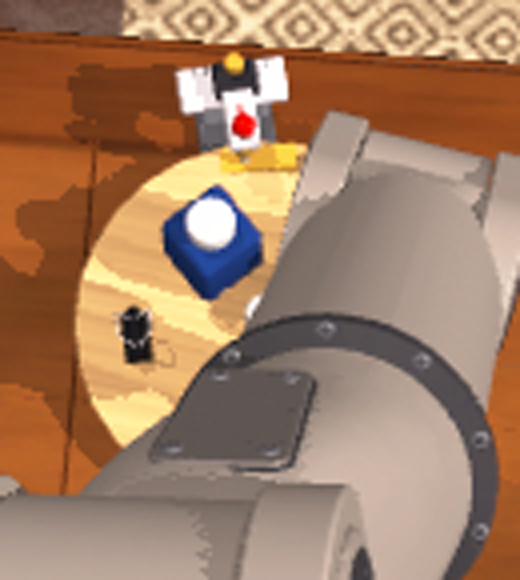

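Call:
{"op": "move_arm", "data": {
  "moves": [
    [[0.0025,0,-0.0004],-0.008],
    [[0.005,0,-0.0008],-0.017],
    [[0.0075,0,-0.0012],-0.025],
    [[0.0099,0,-0.0016],-0.033],
    [[0.0124,0,-0.002],-0.042],
    [[0.0149,0,-0.0022],-0.05],
    [[0.0174,0,-0.0025],-0.058],
    [[0.0198,0,-0.0027],-0.067],
    [[0.0223,0,-0.0029],-0.075],
    [[0.0248,0,-0.0031],-0.083]
  ]
}}

```text
time_s: 8.2
eef_pos: [526.2, -52.0, 46.3]
ee_rot: [-0.696, 0.696, -0.123, 0.123]
force: [-4.9, -0.0, 3.1]
opening: 0.2
```

```bash
python3 look.py t4
```

```text
8.2 [526.19 -51.96  46.31] head -20.07 Ftool [-4.6  -3.07 -1.73]
ball [684.3  52.6 104.8] 105.72
cup 1 [543.6 102.7  55.5] [543.6 102.7  55.5] platter deg -67.92962510222355
```

View pics/t4.png

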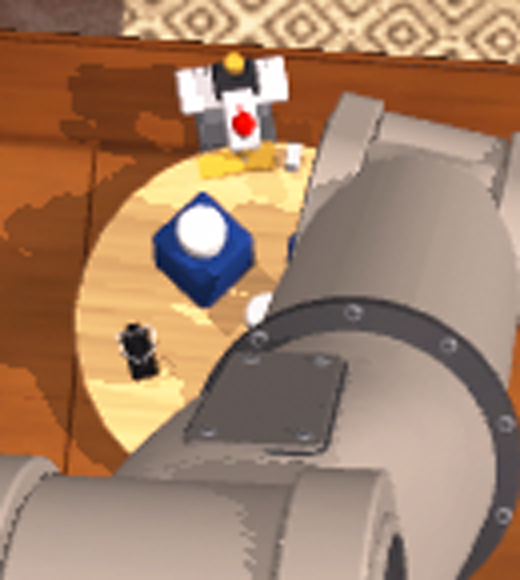

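```bash
cat > ang.py <<'E'
from h import *
from cell import cams
import sys
i=cams.camera_info("top"); A=np.array([574.2,30])
for a in sys.argv[1:]:
    u,v,z=map(float,a.split(',')); P=atz(i,250+(u+.5)/4-.5,125+(v+.5)/4-.5,z)[:2]-A; print(a,np.hypot(*P).round(1),np.degrees(np.arctan2(P[1],P[0])).round(2))
E
python3 ang.py 200,165,32 277,157,38 286,157,45 292,155,45 244,123,100 234,62,102
```

```text
200,165,32 119.0 25.77
277,157,38 114.1 0.56
286,157,45 112.0 -2.54
292,155,45 113.9 -4.43
244,123,100 114.4 11.07
234,62,102 155.5 11.58
```

Call:
{"op": "move_arm", "data": {
  "moves": [
    [[0.0017,0,-0.0003],-0.0056],
    [[0.0033,0,-0.0006],-0.011],
    [[0.005,0,-0.0008],-0.0167],
    [[0.0066,0,-0.0011],-0.022],
    [[0.0083,0,-0.0014],-0.028],
    [[0.0099,0,-0.0016],-0.033]
  ]
}}

```text
time_s: 9.0
eef_pos: [530.5, -54.4, 46.3]
ee_rot: [-0.699, 0.699, -0.105, 0.105]
force: [-5.5, -1.0, 3.8]
opening: 0.2
```

```bash
python3 look.py t5
```

```text
9.0 [530.5  -54.43  46.29] head -17.12 Ftool [-5.01 -3.79 -2.56]
ball [684.6  52.1 105.3] 105.57
cup 1 [555.8 106.1  58.5] [555.8 106.1  58.5] platter deg -77.06117882401261
```

Call:
{"op": "move_arm", "data": {
  "moves": [
    [[0.0013,0,-0.0002],-0.0042],
    [[0.0025,0,-0.0004],-0.0083],
    [[0.0038,0,-0.0006],-0.0125],
    [[0.005,0,-0.0008],-0.0167]
  ]
}}

```text
time_s: 9.55
eef_pos: [532.8, -55.6, 46.3]
ee_rot: [-0.7, 0.701, -0.096, 0.096]
force: [-4.9, -0.5, 2.9]
opening: -0.1
```

```bash
python3 look.py t6
```

```text
9.55 [532.75 -55.62  46.31] head -15.63 Ftool [-4.63 -2.94 -1.81]
ball [684.8  52.3 105.3] 105.31
cup 2 [546.  102.9  56.3] [546.  102.9  56.3] platter deg -69.60993535851888
```

Call:
{"op": "move_arm", "data": {
  "moves": [
    [[0.0013,0,-0.0002],-0.0042],
    [[0.0025,0,-0.0004],-0.0083],
    [[0.0038,0,-0.0006],-0.0125],
    [[0.005,0,-0.0008],-0.0167]
  ]
}}

```text
time_s: 10.1
eef_pos: [535.0, -56.7, 46.3]
ee_rot: [-0.702, 0.702, -0.087, 0.087]
force: [-5.8, -1.5, 2.6]
opening: 0.1
```

```bash
python3 look.py t7
```

```text
10.1 [535.03 -56.72  46.28] head -14.13 Ftool [-5.22 -2.57 -2.84]
ball [684.6  52.2 106.7] 107.2
```

View pics/t7.png

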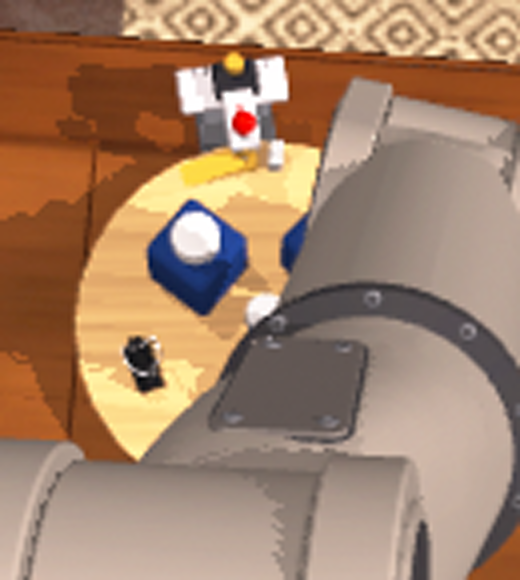

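```bash
python3 ang.py 183,175,32 257,157,38 269,153,45 243,122,106 ; python3 - <<'E'
from h import *
f=np.load("pics/t7.npz")['p'][140:180,285:335,::-1]; cv2.imwrite("pics/t7z.png",cv2.resize(f,None,fx=14,fy=14,interpolation=cv2.INTER_CUBIC))
E
```

```text
183,175,32 117.4 32.12
257,157,38 114.1 7.19
269,153,45 114.1 3.2
243,122,106 112.8 11.44
```

View pics/t7z.png

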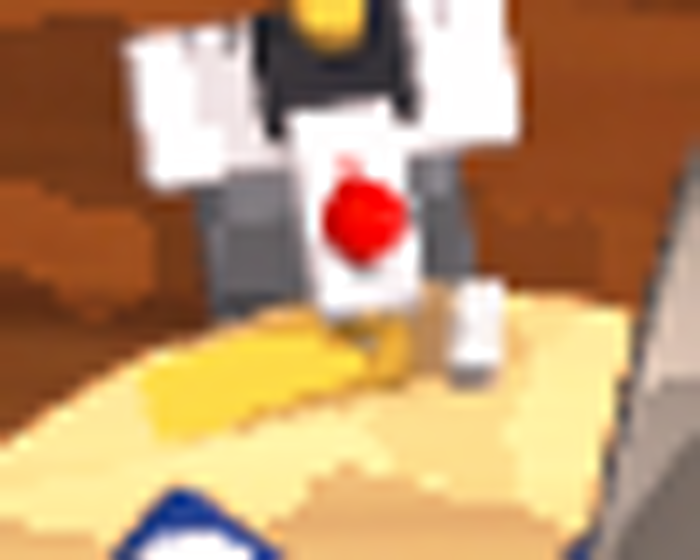

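Call:
{"op": "move_arm", "data": {
  "moves": [
    [[0.0013,0,-0.0002],-0.0042],
    [[0.0025,0,-0.0004],-0.0083],
    [[0.0038,0,-0.0006],-0.0125],
    [[0.005,0,-0.0008],-0.0167]
  ]
}}

```text
time_s: 10.65
eef_pos: [537.3, -57.8, 46.3]
ee_rot: [-0.703, 0.703, -0.078, 0.078]
force: [-4.4, -2.6, 2.4]
opening: -0.4
```

```bash
python3 look.py t8
```

```text
10.65 [537.33 -57.77  46.27] head -12.63 Ftool [-3.67 -2.36 -3.54]
ball [684.9  52.1 106.6] 106.39
```

Call:
{"op": "move_arm", "data": {
  "moves": [
    [[0.0009,0,-0.0001],-0.0028],
    [[0.0017,0,-0.0003],-0.0056],
    [[0.0025,0,-0.0004],-0.0083],
    [[0.0033,0,-0.0006],-0.011]
  ]
}}

```text
time_s: 11.2
eef_pos: [538.9, -58.4, 46.3]
ee_rot: [-0.703, 0.704, -0.072, 0.072]
force: [-5.4, -0.8, 3.0]
opening: 0.1
```

```bash
python3 look.py t9
```

```text
11.2 [538.86 -58.37  46.28] head -11.65 Ftool [-5.15 -2.97 -1.86]
ball [684.8  52.2 107.6] 107.66
cup 1 [533.3  96.7  56.1] [533.3  96.7  56.1] platter deg -59.283341035835846
```

Call:
{"op": "move_arm", "data": {
  "moves": [
    [[0.0006,0,-0.0001],-0.0018],
    [[0.0011,0,-0.0002],-0.0037],
    [[0.0017,0,-0.0003],-0.0056],
    [[0.0022,0,-0.0004],-0.0074]
  ]
}}

```text
time_s: 11.75
eef_pos: [540.0, -58.7, 46.3]
ee_rot: [-0.704, 0.704, -0.068, 0.068]
force: [-5.8, -1.6, 2.0]
opening: 0.1
```

```bash
python3 look.py t10
```

```text
11.75 [540.02 -58.74  46.29] head -10.98 Ftool [-5.34 -2.02 -2.71]
ball [664.1  50.1 161.3] 106.59
```

Call:
{"op": "move_arm", "data": {
  "moves": [
    [[0.0006,0,-0.0001],-0.0018],
    [[0.0011,0,-0.0002],-0.0037],
    [[0.0017,0,-0.0003],-0.0056],
    [[0.0022,0,-0.0004],-0.0074]
  ]
}}

```text
time_s: 12.3
eef_pos: [541.4, -58.8, 46.4]
ee_rot: [0.704, -0.704, 0.063, -0.064]
force: [-0.3, 1.1, 0.2]
opening: 0.2
```

```bash
python3 look.py t11; python3 - <<'E'
from h import *
f=np.load("pics/t11.npz")['p'][140:180,285:335,::-1]; cv2.imwrite("pics/t11z.png",cv2.resize(f,None,fx=14,fy=14,interpolation=cv2.INTER_CUBIC))
E
```

```text
12.3 [541.41 -58.79  46.4 ] head -10.3 Ftool [-0.47 -0.24  0.99]
ball [685.   52.3 101.2] 101.49
cup 1 [543.2 102.6  57. ] [543.2 102.6  57. ] platter deg -67.62059577143098
```

View pics/t11z.png

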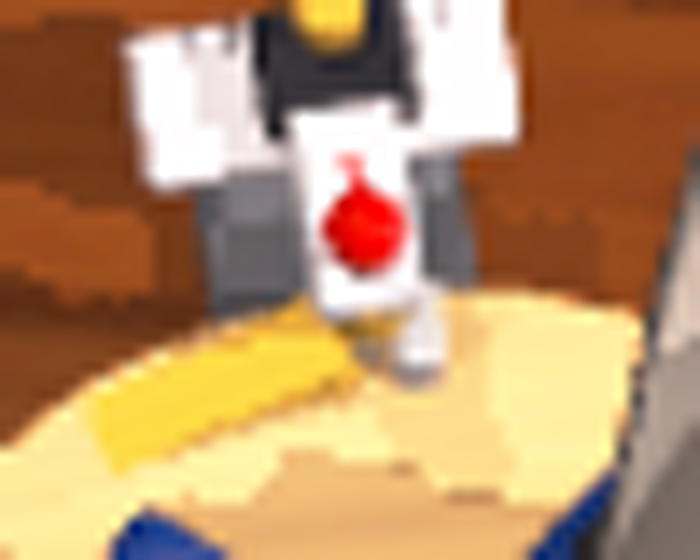

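Call:
{"op": "move_arm", "data": {
  "moves": [
    [[-0.01,0,-0.002],0],
    [[-0.03,0,-0.005],0],
    [[-0.06,0,-0.01],0],
    [[-0.08,0,-0.01],0],
    [[-0.08,-0.05,-0.01],0],
    [[-0.08,-0.2,-0.01],0],
    [[-0.08,-0.37,-0.01],0],
    [[-0.08,-0.37,-0.01],0],
    [[-0.08,-0.37,-0.01],0],
    [[-0.08,-0.37,-0.01],0]
  ]
}}

```text
time_s: 13.6
eef_pos: [500.2, -56.5, 230.7]
ee_rot: [0.704, -0.704, 0.064, -0.063]
force: [-0.3, -0.6, -0.6]
opening: -0.1
```

```bash
cat > wl.py <<'E'
import sys
from h import *
from cell import cams,sensors
s=sensors.state();M=rot(s['ee_rot']);print(s['time_s'],s['eef_pos'].round(1),'head',np.degrees(np.arctan2(M[1,0],M[0,0])).round(2),s['joint_positions'].round(2))
i=cams.camera_info("wrist");p,d=cams.get_image("wrist");n=sys.argv[1]
np.savez(f"pics/{n}.npz",p=p,d=d);np.save(f"pics/{n}i.npy",i,allow_pickle=True);cv2.imwrite(f"pics/{n}.png",p[:,:,::-1])
E
python3 wl.py w3; python3 look.py t12
```

```text
13.6 [500.2 -56.5 230.7] head -10.31 [-0.3   0.14  0.31  2.   -0.05  1.01  1.43]
13.65 [500.04 -56.55 230.31] head -10.31 Ftool [-0.58  0.3  -0.55]
ball [685.2  52.4 100.7] 100.43
cup 51 [516.2  25.4  55.7] [521.   55.   55.4] platter deg -26.31992813623293
```

View pics/w3.png

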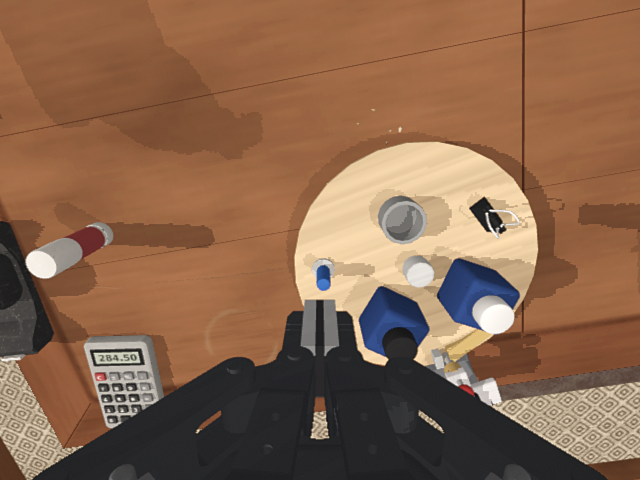

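View pics/t12.png

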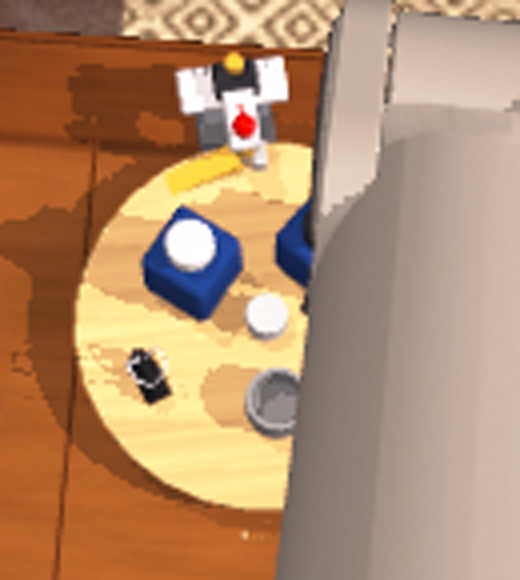

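```bash
python3 - <<'E'
from h import *
from scipy.optimize import least_squares
i=np.load("pics/w3i.npy",allow_pickle=True).item();f=np.load("pics/w3.npz");p=f['p'].astype(int);d=f['d']
V,U=np.mgrid[:480,:640];W=w(i,U,V,d)
def rep(nm,mm):
    P=W[mm];print(nm,len(P),P.mean(0).round(1),((P.min(0)+P.max(0))/2).round(1),np.ptp(P,axis=0).round(1)); return P
box=lambda a,b,c,e:(U>a)&(U<b)&(V>c)&(V<e)
rep('cup',(W[...,2]>50)&(W[...,2]<60)&box(375,432,190,250))
rep('hub',(abs(W[...,2]-52)<3)&box(400,437,253,290))
rep('post',(W[...,2]>66)&(W[...,2]<76)&box(312,334,262,292))
P=rep('gluetop',(W[...,2]>86)&box(15,70,235,285))
P=rep('glue',(W[...,2]>10)&(W[...,2]<86)&box(20,120,215,285))
# cylinder fit on side points
r=least_squares(lambda q:np.hypot(P[:,0]-q[0],P[:,1]-q[1])-13.5,[487,-292],loss='soft_l1'); print(r.x,np.median(abs(r.fun)))
E
```

```text
cup 631 [518.   19.3  54. ] [518.4  19.1  53.3] [41.3 40.8  6.6]
hub 525 [575.   29.9  50.6] [575.2  29.7  51. ] [26.  26.4  3.9]
post 150 [559.8 -63.3  68.1] [560.  -63.5  68.4] [12.8 13.1  4.7]
gluetop 718 [ 487.9 -291.5   91.3] [ 459.  -174.8  229. ] [ 84.9 267.3 285.9]
glue 1585 [ 486.4 -285.8   52.1] [ 495.8 -336.4   48. ] [ 40.1 110.7  75.9]
[ 489.43185458 -296.21880672] 0.36620594680686125
```

Call:
{"op": "move_arm", "data": {
  "moves": [
    [[-0.01,0.0,-0.12],0],
    [[-0.02,0.0,-0.24],0],
    [[-0.03,0.0,-0.36],0],
    [[-0.036,0.02,-0.46],0],
    [[-0.036,0.06,-0.474],0],
    [[-0.036,0.06,-0.474],0],
    [[-0.036,0.06,-0.474],0]
  ],
  "claw": 0.65
}}

```text
time_s: 14.58
eef_pos: [440.9, -285.9, 201.3]
ee_rot: [0.704, -0.704, 0.064, -0.063]
force: [0.3, -0.5, -0.2]
opening: 55.7
```

```bash
python3 wl.py w4
```

```text
14.575 [ 440.9 -285.9  201.3] head -10.28 [ 0.04  0.23  0.48  1.99 -0.13  0.95  1.98]
```

View pics/w4.png

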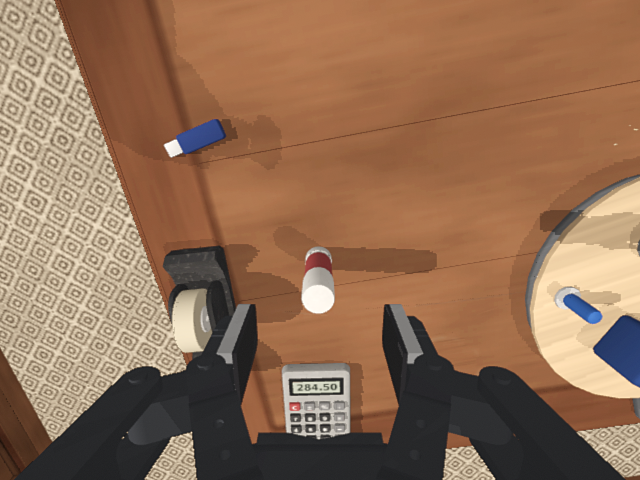

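```bash
python3 - <<'E'
from h import *
from scipy.optimize import least_squares
i=np.load("pics/w4i.npy",allow_pickle=True).item();f=np.load("pics/w4.npz");p=f['p'].astype(int);d=f['d']
V,U=np.mgrid[:480,:640];W=w(i,U,V,d)
box=(U>298)&(U<338)&(V>240)&(V<318)
T=W[box&(W[...,2]>87)&(W[...,2]<96)]; print(len(T),T.mean(0),(T.min(0)+T.max(0))/2,np.ptp(T,axis=0))
P=W[box&(W[...,2]>12)&(W[...,2]<82)]
r=least_squares(lambda q:np.hypot(P[:,0]-q[0],P[:,1]-q[1])-13.5,[487,-292],loss='soft_l1'); print(r.x,np.median(abs(r.fun)))
g=np.array([*( (T.min(0)+T.max(0))/2)[:2]])
D=np.array([g[0]-440.9,g[1]+285.9]); h=np.radians(-10.29); print(D@[np.cos(h),np.sin(h)]/500,D@[-np.sin(h),np.cos(h)]/500)
E
```

```text
719 [ 488.59643614 -295.46525827   88.32475611] [ 488.74847467 -295.54378055   88.71108858] [25.87798868 24.77232474  3.38496088]
[ 489.95727901 -295.7519751 ] 0.3021149799661904
0.09760312812315287 -0.001882951257770666
```

Call:
{"op": "move_arm", "data": {
  "moves": [
    [[0.05,0,-0.002],0],
    [[0.098,0,-0.002],0],
    [[0.098,0.04,-0.002],0],
    [[0.098,0.12,-0.002],0],
    [[0.098,0.2,-0.002],0],
    [[0.098,0.26,-0.002],0],
    [[0.098,0.3,-0.002],0],
    [[0.098,0.31,-0.002],0],
    [[0.098,0.31,-0.002],0]
  ]
}}

```text
time_s: 15.75
eef_pos: [489.2, -296.2, 46.9]
ee_rot: [-0.704, 0.704, -0.063, 0.064]
force: [-0.1, 0.5, 0.3]
opening: 55.4
```

```bash
python3 wl.py w5
```

```text
15.75 [ 489.2 -296.2   46.9] head -10.28 [ 0.13  0.52  0.38  2.   -0.3   0.68  2.1 ]
```

View pics/w5.png

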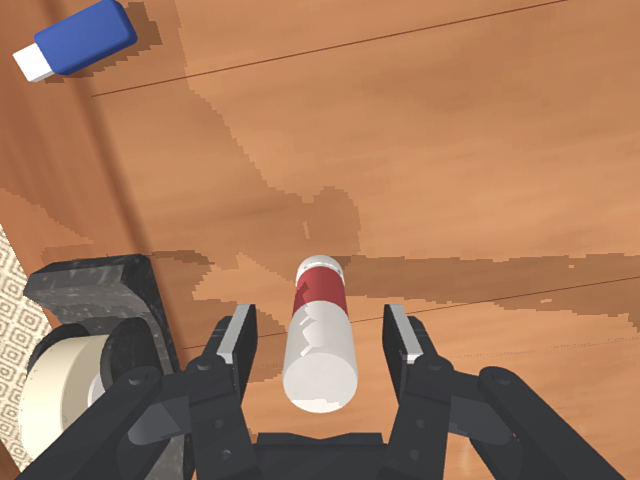

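The stick is centred between the fingers, with its top at about (320,380). I'll close on it.

Call:
{"op": "move_arm", "data": {
  "moves": [
    [[0,0,0],0],
    [[0,0,0],0],
    [[0,0,0],0],
    [[0,0,0],0],
    [[0,0,0],0],
    [[0,0,0],0]
  ],
  "claw": 0
}}

```text
time_s: 16.55
eef_pos: [489.2, -296.5, 47.2]
ee_rot: [-0.704, 0.704, -0.063, 0.064]
force: [-1.3, 1.6, 7.5]
opening: 25.7
```

Call:
{"op": "move_arm", "data": {
  "moves": [
    [[0,-0.02,0],0],
    [[0,-0.08,0],0],
    [[0,-0.16,0],0],
    [[0,-0.22,0],0],
    [[0,-0.22,0],0]
  ]
}}

```text
time_s: 17.18
eef_pos: [489.8, -297.1, 159.1]
ee_rot: [-0.704, 0.705, -0.062, 0.065]
force: [0.6, 0.1, -0.8]
opening: 25.4
```

```bash
python3 wl.py w6; python3 - <<'E'
from h import *
i=np.load("pics/w6i.npy",allow_pickle=True).item();f=np.load("pics/w6.npz");p=f['p'].astype(int);d=f['d']
V,U=np.mgrid[:480,:640];W=w(i,U,V,d)
P=W[(U>280)&(U<360)&(V>240)&(V<420)&(d>0)]; 
for z in range(100,220,8):
  Q=P[(abs(P[:,2]-z)<4)]; print(z,len(Q),Q.mean(0).round(1) if len(Q) else '',(Q.min(0).round(1),Q.max(0).round(1)) if len(Q) else '')
E
```

```text
17.175 [ 489.8 -297.1  159.1] head -10.33 [ 0.06  0.36  0.46  1.93 -0.21  0.89  2.02]
100 0  
108 16 [ 479.4 -294.6  111.1] (array([ 477. , -306.5,  110.2]), array([ 486.9, -283.8,  111.8]))
116 224 [ 479.4 -294.5  116.1] (array([ 476.3, -309. ,  112. ]), array([ 488.2, -283.3,  120. ]))
124 312 [ 480.1 -295.   123.6] (array([ 476.5, -309.7,  120. ]), array([ 492.6, -283.4,  128. ]))
132 278 [ 479.7 -294.4  132.1] (array([ 476.8, -308.4,  128. ]), array([ 489.4, -283.9,  136. ]))
140 317 [ 479.6 -294.9  140. ] (array([ 476.6, -308.5,  136. ]), array([ 489.7, -283.9,  143.9]))
148 370 [ 479.7 -294.6  148. ] (array([ 476.6, -308.7,  144. ]), array([ 491. , -283.9,  152. ]))
156 426 [ 479.9 -295.   156.2] (array([ 476.5, -309.2,  152. ]), array([ 490.4, -283.4,  160. ]))
164 634 [ 479.5 -294.6  163.9] (array([ 474.9, -311. ,  160. ]), array([ 489.7, -278. ,  168. ]))
172 744 [ 479.1 -294.6  172.3] (array([ 475.2, -310.4,  168. ]), array([ 488.4, -278.7,  176. ]))
180 907 [ 479.2 -294.6  180.1] (array([ 474.9, -309.6,  176. ]), array([ 489. , -279.4,  184. ]))
188 1005 [ 479.2 -294.5  188.1] (array([ 475.3, -308.9,  184. ]), array([ 488.1, -280.1,  192. ]))
196 2672 [ 485.  -295.7  197.7] (array([ 475.5, -312.4,  192. ]), array([ 502.7, -281. ,  200. ]))
204 2272 [ 489.  -296.5  200.5] (array([ 476., -309.,  200.]), array([ 501.7, -284.2,  202.1]))
212 0
```

View pics/w6.png

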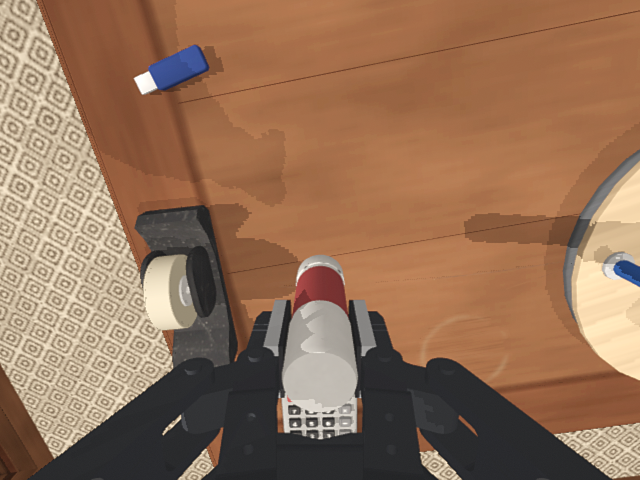

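Call:
{"op": "move_arm", "data": {
  "moves": [
    [[-0.004,-0.02,0.05],0],
    [[-0.014,-0.02,0.15],0],
    [[-0.024,-0.02,0.26],0],
    [[-0.034,-0.02,0.37],0],
    [[-0.043,-0.02,0.48],0],
    [[-0.052,-0.02,0.58],0],
    [[-0.057,-0.02,0.62],0],
    [[-0.057,-0.02,0.631],0],
    [[-0.057,-0.02,0.631],0],
    [[-0.057,-0.02,0.631],0]
  ]
}}

```text
time_s: 18.48
eef_pos: [517.0, 17.8, 166.2]
ee_rot: [-0.704, 0.704, -0.064, 0.064]
force: [0.2, -1.3, -0.2]
opening: 25.5
```

```bash
python3 wl.py w7; python3 look.py t13
```

```text
18.475 [517.   17.8 166.2] head -10.42 [-0.46  0.25  0.35  2.04 -0.11  0.87  1.34]
18.525 [517.07  17.88 166.24] head -10.42 Ftool [0.   1.27 0.72]
ball [nan nan nan] nanlook.py:8: RuntimeWarning: Mean of empty slice.
  r=(q[...,0]>170)&(q[...,1]<70)&(q[...,2]<70)&(V<175)&(V>140)&(U>290)&(U<330); print('ball',W[r].mean(0).round(1),np.median(W[r][:,2]).round(2))
  ret = um.true_divide(
  return _methods._mean(a, axis=axis, dtype=dtype,
  ret = ret.dtype.type(ret / rcount)
```

View pics/w7.png

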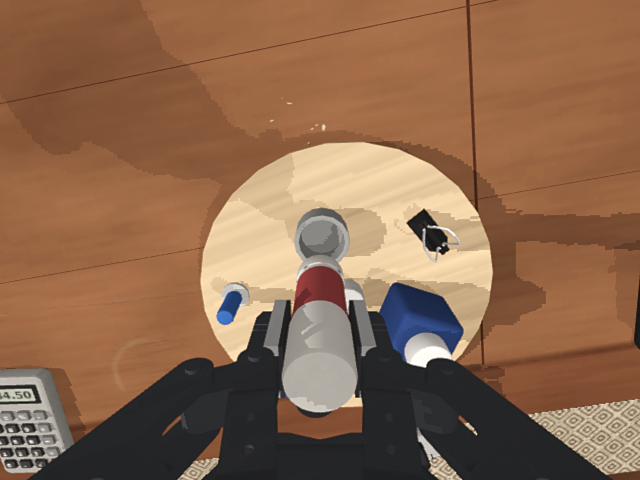

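```bash
cat > cup.py <<'E'
import sys
from h import *
from scipy.optimize import least_squares
n=sys.argv[1];a=list(map(int,sys.argv[2:6]))
i=np.load(f"pics/{n}i.npy",allow_pickle=True).item();f=np.load(f"pics/{n}.npz");d=f['d'];p=f['p'].astype(int)
V,U=np.mgrid[:480,:640];W=w(i,U,V,d)
m=(U>a[0])&(U<a[1])&(V>a[2])&(V<a[3])&(W[...,2]>51)&(W[...,2]<60)
P=W[m]; print('cup',len(P),P.mean(0).round(1),((P.min(0)+P.max(0))/2).round(1),np.ptp(P,axis=0).round(1))
r=least_squares(lambda q:np.maximum(abs(np.hypot(P[:,0]-q[0],P[:,1]-q[1])-19)-2,0),P.mean(0)[:2]); print('ring',r.x.round(2))
S=W[(U>270)&(U<370)&(V>245)&(V<420)]; zt=S[(S[:,2]>100)&(S[:,2]<230)]
T=zt[zt[:,2]>np.percentile(zt[:,2],97)-4]; 
B=zt[zt[:,2]<zt[:,2].min()+60]
r=least_squares(lambda q:np.hypot(B[:,0]-q[0],B[:,1]-q[1])-13.5,[T.mean(0)[0],T.mean(0)[1]],loss='soft_l1'); print('stick cyl',r.x.round(2),'zmin',zt[:,2].min(),'top',((T.min(0)+T.max(0))/2).round(1))
E
python3 cup.py w7 290 354 200 262
```

```text
cup 692 [513.2  20.6  54.2] [516.8  19.4  53.8] [38.3 41.1  5.6]
ring [518.55  19.37]
stick cyl [518.01  18.06] zmin 100.3403347299911 top [514.2  19.2 218.4]
```

Call:
{"op": "move_arm", "data": {
  "moves": [
    [[0.0005,0.03,0.0027],0],
    [[0.0005,0.07,0.0027],0],
    [[0.0005,0.1,0.0027],0],
    [[0.0005,0.112,0.0027],0],
    [[0.0005,0.112,0.0027],0]
  ]
}}

```text
time_s: 19.2
eef_pos: [517.5, 20.2, 110.0]
ee_rot: [-0.704, 0.704, -0.064, 0.063]
force: [-0.3, 0.1, -0.1]
opening: 25.6
```

```bash
python3 wl.py w8; python3 cup.py w8 270 375 150 300
```

```text
19.2 [517.5  20.2 110. ] head -10.33 [-0.44  0.34  0.33  2.08 -0.16  0.75  1.38]
cup 957 [510.7  20.   54.2] [515.4  19.3  53.7] [35.1 41.2  5.4]
ring [518.51  19.41]
stick cyl [502.72  23.37] zmin 100.01783862726688 top [505.8  22.9 177.2]
```

View pics/w8.png

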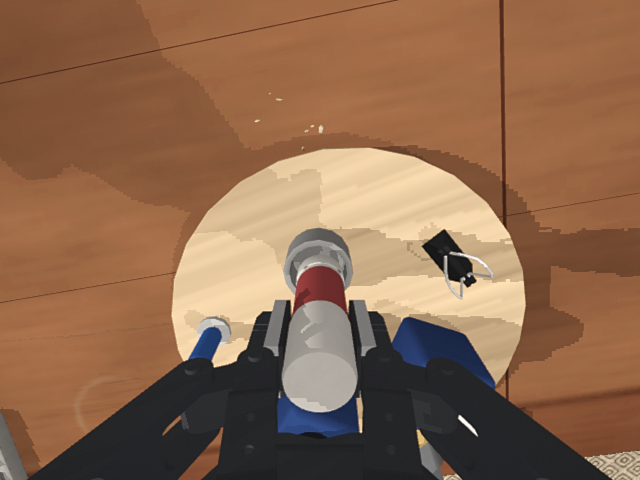

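```bash
python3 - <<'E'
from h import *
from scipy.optimize import least_squares
i=np.load("pics/w8i.npy",allow_pickle=True).item();d=np.load("pics/w8.npz")['d']
V,U=np.mgrid[:480,:640];W=w(i,U,V,d)
for lo,hi in((66,80),(80,100),(66,100)):
  m=(U>292)&(U<350)&(V>262)&(V<360)&(W[...,2]>lo)&(W[...,2]<hi)
  P=W[m]; r=least_squares(lambda q:np.hypot(P[:,0]-q[0],P[:,1]-q[1])-13.5,[518,20],loss='soft_l1'); print(len(P),r.x.round(2),np.median(abs(r.fun)),P.min(0),P.max(0))
E
```

```text
368 [518.39  20.61] 0.22532559460749368 [504.39483259   7.89618558  66.22269965] [519.87256878  33.90124295  79.99784575]
783 [518.41  20.55] 0.193599277013357 [504.12152761   8.53446716  80.0483347 ] [517.74271934  33.41085977  99.98657433]
1151 [518.41  20.58] 0.20400854270656588 [504.12152761   7.89618558  66.22269965] [519.87256878  33.90124295  99.98657433]
```

Call:
{"op": "move_arm", "data": {
  "moves": [
    [[0.0005,0,-0.0022],0],
    [[0.0005,0.01,-0.0022],0],
    [[0.0005,0.022,-0.0022],0],
    [[0.0005,0.034,-0.0022],0],
    [[0.0005,0.044,-0.0022],0],
    [[0.0005,0.052,-0.0022],0],
    [[0.0005,0.056,-0.0022],0],
    [[0.0005,0.056,-0.0022],0]
  ]
}}

```text
time_s: 20.25
eef_pos: [517.7, 19.2, 82.2]
ee_rot: [-0.704, 0.704, -0.064, 0.064]
force: [0.0, 0.3, -0.6]
opening: 25.7
```

Call:
{"op": "move_arm", "data": {
  "moves": [
    [[0,0.001,0],0],
    [[0,0.002,0],0],
    [[0,0.003,0],0],
    [[0,0.004,0],0],
    [[0,0.005,0],0],
    [[0,0.005,0],0]
  ]
}}

```text
time_s: 21.0
eef_pos: [517.7, 19.2, 79.8]
ee_rot: [-0.704, 0.704, -0.064, 0.064]
force: [-0.1, 0.6, -0.2]
opening: 25.6
```

Call:
{"op": "move_arm", "data": {
  "moves": [
    [[0,0.0007,0],0],
    [[0,0.0014,0],0],
    [[0,0.002,0],0],
    [[0,0.002,0],0]
  ]
}}

```text
time_s: 21.5
eef_pos: [517.8, 19.3, 79.1]
ee_rot: [0.704, -0.704, 0.064, -0.064]
force: [-1.7, -0.4, 8.2]
opening: 26.1
```

Call:
{"op": "move_arm", "data": {
  "moves": [
    [[0,0,0],0],
    [[0,0,0],0],
    [[0,0,0],0],
    [[0,0,0],0]
  ],
  "claw": 0.6
}}

```text
time_s: 22.0
eef_pos: [517.7, 19.3, 78.8]
ee_rot: [-0.704, 0.704, -0.064, 0.064]
force: [-0.8, -0.7, -0.6]
opening: 51.2
```

```bash
python3 wl.py w9
```

```text
22.0 [517.7  19.3  78.8] head -10.32 [-0.42  0.39  0.31  2.1  -0.18  0.68  1.4 ]
```

View pics/w9.png

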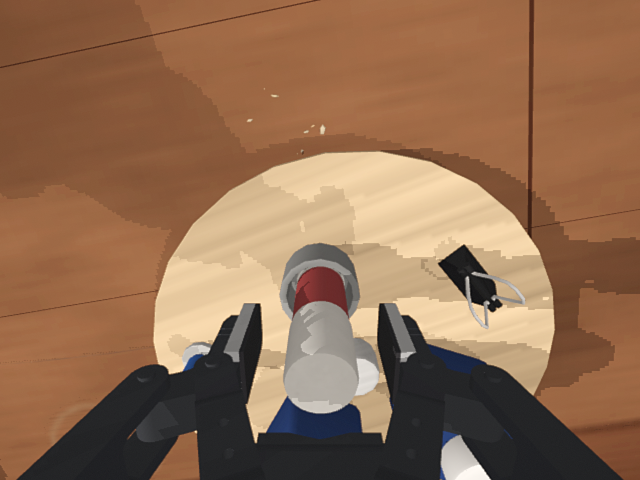

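Call:
{"op": "move_arm", "data": {
  "moves": [
    [[0,-0.01,0],0],
    [[0,-0.05,0],0],
    [[0,-0.12,0],0],
    [[0,-0.22,0],0],
    [[0,-0.32,0],0],
    [[0,-0.34,0],0],
    [[0,-0.34,-0.1],0],
    [[0,-0.34,-0.22],0],
    [[-0.05,-0.34,-0.34],0],
    [[-0.08,-0.34,-0.45],0],
    [[-0.08,-0.34,-0.5],0],
    [[-0.08,-0.34,-0.5],0]
  ]
}}

```text
time_s: 23.55
eef_pos: [432.6, -221.2, 248.6]
ee_rot: [-0.704, 0.704, -0.065, 0.065]
force: [-0.8, 0.6, -0.4]
opening: 51.3
```

```bash
python3 look.py t14; python3 wl.py w10; python3 - <<'E'
from h import *
from cell import cams
p,d=cams.get_image("scene"); np.savez("pics/s2.npz",p=p,d=d);cv2.imwrite("pics/s2.png",cv2.resize(p[170:360,270:530,::-1],None,fx=3,fy=3,interpolation=cv2.INTER_CUBIC))
f=np.load("pics/t14.npz")['p'][140:180,285:335,::-1]; cv2.imwrite("pics/t14z.png",cv2.resize(f,None,fx=14,fy=14,interpolation=cv2.INTER_CUBIC))
E
```

```text
23.55 [ 432.62 -221.19  248.61] head -10.52 Ftool [-0.86  0.35  0.41]
ball [685.   52.3 101.1] 100.74
cup 46 [509.9  19.2  55.8] [520.9  51.7  54.7] platter deg -23.33694481809792
23.6 [ 433.2 -219.8  248.5] head -10.41 [-0.19  0.09  0.57  2.02 -0.06  1.04  1.8 ]
```

View pics/t14.png

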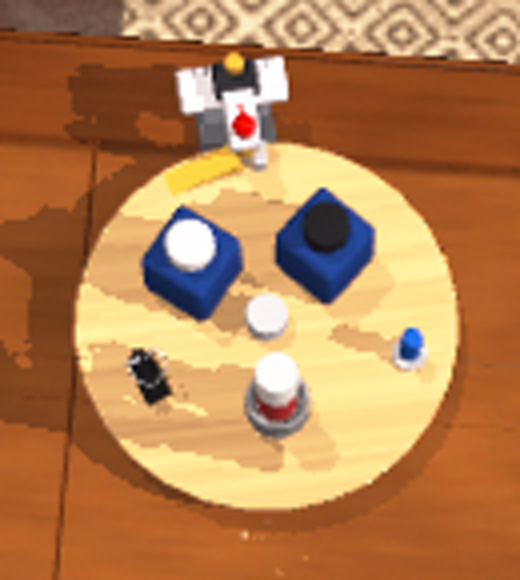

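View pics/t14z.png

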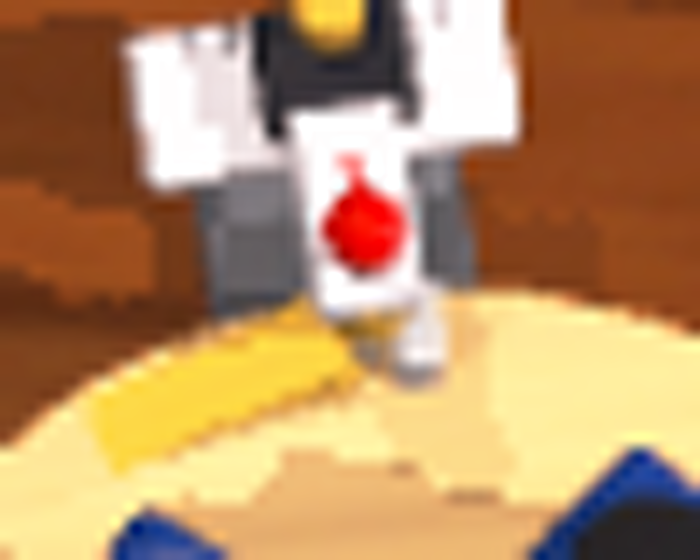

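View pics/s2.png

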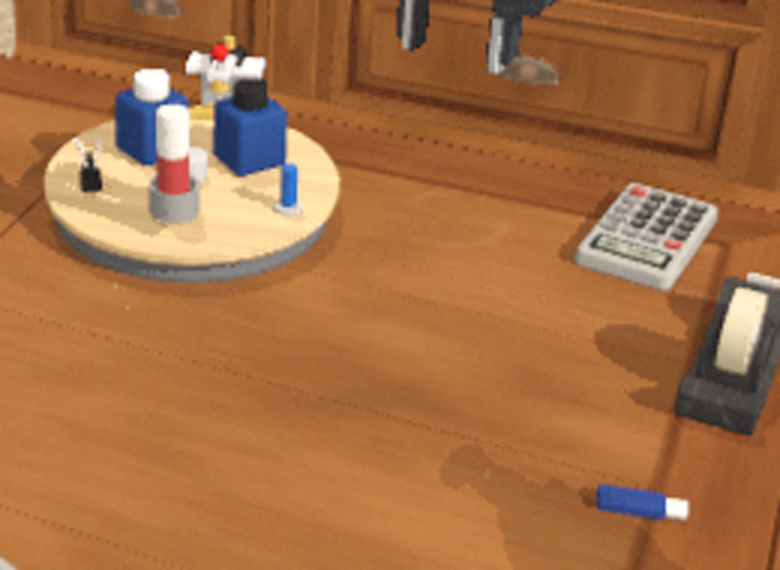

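The final views show the stick upright in the cup, at (278,380) in the enlarged top crop. The catch pin is down between the ramp and the stop block, with the ball back at its starting height. The calculator and memory stick are where they were. I'll hand in now.

```bash
python3 -c "
from cell import env
print(env.sign_off())"
```

```text
the job is handed in; nothing more can be done
None
```

The catch is engaged and the glue stick stands upright in the grey cup. I handed the job in at about 24 s of the 67 s allowed.

- **Carousel:** I pushed it round by the blue post with shut fingers, turning about 55° and slowing to roughly 1 mm per call near the end. Force readings on the ramp stayed within about 7 N. The reading then fell to near 0 N, and the red ball dropped from about 107 mm to 101 mm. I stopped there, so I saw no sign of the stop block being pressed; force was only reported at the end of each call.
- **Glue stick:** I lined it up with the cup using the wrist camera and lowered it until it touched the floor at about 8 N. Then I opened the gripper and lifted straight up.
- **Last checks:** The top view shows the catch pin between the ramp and the stop block, in the same place as right after the drop. The scene view shows the stick upright and the calculator and memory stick unmoved. I didn't look again at the eraser and sticky notes, but the arm made no contact near them.
- **Disagreement:** my automatic turntable angle from the cup was wrong in most frames because its pixel mask was partly hidden or caught other objects. I ignored it and relied on the force, the ball height and the enlarged pictures.

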